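# Unlock the float box and slide its lid open

### The arm

A 6-joint arm with a two-finger parallel gripper is mounted at the origin on a cart in front of the work surface, level with it; the furniture and walls round the work are solid. World frame = base frame: x ahead of the robot, y to its left, z up, the work surface at z = 0. Lengths are in m, angles in rad, forces in N, time in s.
With the tool pointing down it reaches from about 0.35 to 0.925 m from the base axis. Payload 6.4 kg.
Tool frame: the origin (TCP) lies midway between the tips of the shut fingers; the grasp point (between the pads) lies 19 mm behind it; z points along the fingers, y is the line along which they close (so a half turn about z gives the same grasp; the last joint's range is limited). The gripper opens to 85 mm and grips with 20 to 120 N. Pads are 22 mm wide; open, the fingers measure 114 mm over their backs; the gripper's body (76 mm by 85 mm) begins 54 mm behind the grasp point. The pads swing forward as they close: fully open they stand 13 mm farther back than shut.
Start: joints at [1.049, 0.245, 1.558, -0, 1.339, -0.174], TCP at [0.222, 0.611, 0.231] pointing down, gripper open.
Joint ranges: [-3.13, 3.13], [-1.02, 2.26], [0.13, 2.54], [-0.95, 4.09], [0.21, 2.88], [-2.74, 2.74]. Speed limits (rad/s): [2.57, 2.57, 3.14, 3.14, 3.14, 3.14].

### API

Orientations are given as a rotation vector (axis times angle).
In Python, from bench import * gives the robot as it stands.
- The arm moves only by the tool apply_moves, never from a script. Its argument "plan" is a list of rows, each an object of numbers: "rx", "ry", "rz": the turn, a rotation vector about the tool's x, y, z in fractions of the full range, 1 being 90 degrees; "x", "y", "z": the shift along the tool's x, y, z in a scale on which 1.0 is 600 mm; "grip": the opening, from 0 (shut) to 1 (fully open). In form: [{"rx": .., "ry": .., "rz": .., "x": .., "y": .., "z": .., "grip": ..}, ...]. A call has exactly 8 rows; each row is the pose to reach, as a shift and turn from the pose commanded when the call began, along the tool's axes at that moment; what a row does not reach only later rows make up. A row lasts 1/8 s, in which the tool goes at most 62.5 mm and 10.7 degrees, less where a joint would pass 70% of its speed; a pose out of reach is approached as far as the arm can. Shift and turn numbers lie between -1 and 1, and a call with a number outside is refused. A call with a gripper value outside its range is refused whole. The fingers move at their own pace and stop on an object; "newtons" is the grip in N (left out, the last holds). Time passes only in rows, so rows that repeat a pose let the fingers close, or fill a call up. It gives the time, the measured TCP pose, the force, the opening and the grip force at its end, in the units of the state.
- observe(): the state, without advancing time (a new reading comes with each control period).
- snapshot(name): name is "side" or "top"; returns a dict with "pixels" (384x512x3 uint8, red, green, blue), "z_map" (384x512 float32, m along the optical axis (not along the pixel's ray), 0 where there is no reading), "vertical_fov" (degrees; the focal length in pixels is half the picture's height over the tangent of half this angle, whatever the lens; pixels are square), "cx", "cy" (the principal point, pixels), "distortion" ([k1, k2, p1, p2, k3] as OpenCV has them; the pictures are not rectified), "extrinsics" (4x4, takes a point from camera to world coordinates). Camera axes: x right, y down, z forward; pixel columns grow to the right and rows downward; lengths in m; the calibration is good to about 2 mm. A picture is of the moment at which its call begins.
- finish_job(): hands the job in; it is judged then, once.
The state is a dict: "clock": time; "joint_positions": joint angles; "joint_vel": joint speeds; "effort": joint torques, N m; "position": TCP position; "ee_rot": TCP orientation; "contact_force": force on the tool from outside, world axes, zero at the start; "wrist_torque": the same for the moment, N m; "width": opening from 0.0 (shut) to 1.0 (fully open); "grip_force": force on a finger pad.
Only numpy, scipy, OpenCV 4.12 (cv2) and the standard library are available. Lean on these libraries where they do the work, as an engineer would, in place of code of your own. Each camera call takes 0.05 s, during which the arm holds its last target. There are 200 camera calls.

### The job

Open the shop's change box: take the key with the round bow out of the wooden block, push it down into the lock on top of the box until its collar sits on the lock plate, and turn it clockwise to its stop so that the hidden bolt drops. Then let go of the key, leaving it in the lock, and push the lid by its upright rib fully open, away from the lock. Leave the key with the square bow in the block and everything else where it stands.

Things in the scene. Friction and masses are not known exactly. Their poses are not given: they have to be found in the camera images.
- float_box: Low grey metal change box, fixed to the worktop, 280 x 140 x 80 mm (x, y, z). Origin: centre of its underside. It lies roughly across the robot's front: its own x axis points from the lock end (on the robot's left, keyhole 95 mm from the centre) to the other end (on the right); the lid slides along +x.
- keyhole (a point): Centre of the keyhole on the box, 80 mm up, axes as the box's: a slot 24.5 mm (x) by 8.5 mm (y) in a 6 mm brass plate flush with the deck, edges chamfered 2 mm. Below it the plug has a channel 25 x 9 mm, at the start within about 0.08 rad of the slot; if the key stops early, ease or twist it slightly while pressing lightly.
- lock_plug (a joint): Angle of the plug: 0 to 1.3 rad (stop), growing as the key turns clockwise seen from above; starts at 0 to 0.08, stays where left. Play of the key up to 0.15 rad, so turn the gripper about 1.45 rad; takes 0.1 N m. The key can turn only when fully down; turned, it cannot be lifted out. The bolt is clear of the lid from 1.05 rad.
- float_lid (a joint): How far the lid is slid open: 0 (shut) to 0.100 m (stop). Takes 3 to 6 N once the bolt is down, stays where left; cannot move while the bolt is up. The lid is flush with the box's top (80 mm up), from 48 mm before the centre to the far end; open, it overhangs that end by 98 mm.
- lid_rib (a point): Middle of the face, on the lock side, of the lid's upright push rib: 95 mm above the worktop, axes as the box's; moves with the lid. The rib is 90 mm long along y, 8 mm thick, and its top is 30 mm above the lid. When shut this face is 95 mm from the keyhole.
- key_block: Wooden block, fixed to the worktop, 60 x 170 x 35 mm (x, y, z), origin at the centre of its underside. Two slots in its top, 32.5 mm long along x, 8.5 mm wide, 50 mm either side of the centre along y, each hold one key upright. A thin fixed phone lead hangs across the worktop between block and box, up to 170 mm high: carry the key's foot over it.
- round_key: Steel key with the round bow, loose, upright in either slot, x axis along the block's; 90 mm tall, 90 g. Origin: centre of its foot, z up. Bit 22 mm (x) by 6 (y), 16 high; shaft; collar 30 mm wide from 24 to 32 mm up; stem; bow: disc of 48 mm, 10 thick along y, centred 66 mm up, in the bit's plane. Works either way round.
- round_key_collar (a point): Centre of the underside of the round key's collar, 24 mm above its foot. In the block it is 35 mm above the worktop; fully home in the lock it is at point keyhole.
- round_key_bow (a point): Centre of the round key's bow, 66 mm above its foot (42 mm above the collar's underside).
- square_key: The other key, loose, in the block's other slot: as the round key, but its bow is a square of 48 mm and its bit is 30 mm wide, too wide for the lock. Origin: centre of its foot.
- sauce_pot: Bystander: tub, 99 mm diameter, 128 mm tall; origin at the centre of its underside.
- pepper_jar: Bystander: spice jar with a dark cap, 45 mm diameter, 105 mm tall; origin at the centre of its underside.
- drink_can: Bystander: drink can, 69 mm diameter, 136 mm tall; origin at the centre of its underside.
- wipes_tub: Bystander: round tub of wipes, 72 mm diameter, 121 mm tall; origin at the centre of its underside.
- tape_roll: Bystander: roll of tape lying flat, 94 mm diameter, 25 mm high; origin at the centre of its underside.

How it is judged:
On the way, in this order (a step that is already met when the one before it is completed fails the run):
1. the round-bowed key is fully down in the lock, its collar on the lock plate, and not yet turned (distance between round_key_collar and keyhole below 0.0045 m and angle between round_key's own z axis and vertical below 0.12 rad and value of joint lock_plug below 0.6 rad), for 0.1 s.
2. the key, still fully down, has turned the plug to its stop (distance between round_key_collar and keyhole below 0.006 m and value of joint lock_plug above 1.12 rad), for 0.1 s.
3. the lid is pushed fully open (value of joint float_lid above 0.09 m), for 0.2 s.
At the end, for the whole second after the job is handed in: The lid is open by at least 88 mm of its 100 mm and at rest; the lock plug is still turned (over 1.08 rad); the round-bowed key is left in the lock, its collar within 7 mm of the keyhole, at rest; the square-bowed key is in its slot, within 15 mm of its start (value of joint float_lid above 0.088 m and velocity of joint float_lid between -0.01 and 0.01 m/s and value of joint lock_plug above 1.08 rad and distance between round_key_collar and keyhole below 0.007 m and linear speed of round_key below 0.02 m/s and distance of square_key from where it was at the start of the episode below 0.015 m); the robot touches nothing.
It fails at once if the square-bowed key is taken out of the block (distance of square_key from where it was at the start of the episode above 0.03 m).
It fails at once if a bystander is knocked away or over (distance of any of sauce_pot, pepper_jar, drink_can, wipes_tub, tape_roll from where it was at the start of the episode above 0.03 m or angle between any of sauce_pot, pepper_jar, drink_can, wipes_tub's own z axis and vertical above 0.6 rad).
It also fails if it takes over 58 s, if anything falls off the work surface, if the arm or the gripper's body presses on something with over 40 N, if the wrist force passes 120 N, or if a joint passes its speed limit or range.

## Working session

There is one attempt and no reset: what is moved stays moved. The work goes in short steps, Python scripts to look and compute and a tool call to move; the robot and the scene stay as the last step left them, time stands still between calls to the robot, and variables do not carry over. Pictures are saved under pics/ and viewed, at most 10 in all, crops included, and the job is handed in when it is done.

Besides the shell and the picture viewer there is one more tool, called after "Call:" as a command line: name --argument value ..., lists and objects as JSON in quotes. apply_moves: Moves the arm, as the interface text tells. Its arguments: {"type":"object","properties":{"plan":{"type":"array","items":{"type":"object","properties":{"rx":{"type":"number"},"ry":{"type":"number"},"rz":{"type":"number"},"x":{"type":"number"},"y":{"type":"number"},"z":{"type":"number"},"grip":{"type":"number"}}}},"newtons":{"type":"number"}},"required":["plan"]}

```bash
mkdir -p pics
cat > h.py <<'E'
from bench import *
import numpy as np, cv2, pickle
from scipy.spatial.transform import Rotation as R
def K(s):
    f=s["pixels"].shape[0]/2/np.tan(np.radians(s["vertical_fov"])/2)
    return np.array([[f,0,s["cx"]],[0,f,s["cy"]],[0,0,1.]])
def cloud(s):
    h,w=s["z_map"].shape
    uv=np.stack(np.meshgrid(np.arange(w),np.arange(h)),-1).reshape(-1,1,2).astype(np.float64)
    n=cv2.undistortPoints(uv,K(s),np.array(s["distortion"]))[:,0]
    z=s["z_map"].reshape(-1,1)
    P=np.hstack([n*z,z]); T=np.array(s["extrinsics"])
    return (P@T[:3,:3].T+T[:3,3]).reshape(h,w,3)
def ray(s,uv,h):
    n=cv2.undistortPoints(np.array(uv,float).reshape(-1,1,2),K(s),np.array(s["distortion"]))[:,0]
    T=np.array(s["extrinsics"]); d=np.hstack([n,np.ones((len(n),1))])@T[:3,:3].T
    o=T[:3,3]; return o+d*((h-o[2])/d[:,2:])
E
python3 - <<'E'
from h import *
print(observe())
for n in("side","top"):
    s=snapshot(n); pickle.dump(s,open(f"{n}0.pkl","wb"))
    print(n,s["vertical_fov"],s["cx"],s["cy"],s["distortion"],np.round(s["extrinsics"],3).tolist())
    cv2.imwrite(f"pics/{n}0.png",cv2.resize(s["pixels"][:,:,::-1],(768,576)))
E
```

```text
{'clock': 0.0, 'joint_positions': array([ 1.04890320e+00,  2.45804849e-01,  1.55904200e+00, -1.33495591e-05,
        1.33870266e+00, -1.74090496e-01]), 'joint_vel': array([-1.02325210e-03, -1.79277131e-03, -7.74239139e-04,  1.89077701e-04,
        8.64119817e-05, -1.67733057e-04]), 'effort': array([ 1.67733811e-03, -4.29500628e+01, -3.26131761e+01, -3.68731571e-05,
        5.23663679e-03,  6.06670042e-06]), 'position': array([0.22124431, 0.6105813 , 0.23017118]), 'ee_rot': array([-5.43459262e-01, -3.09356305e+00,  2.89592765e-03]), 'contact_force': array([-0.68050822,  0.1617385 ,  0.47945875]), 'wrist_torque': array([-0.01656911,  0.08677859,  0.00258251]), 'grip_force': 0.0, 'width': 1.0012547162287615}
side 56.72527041244804 259.9978352773541 187.87608676904424 [0.00744934 0.         0.         0.         0.        ] [[-0.296, 0.761, -0.577, 1.236], [0.955, 0.238, -0.177, 0.198], [0.002, -0.604, -0.797, 1.018], [0.0, 0.0, 0.0, 1.0]]
top 42.56192743252159 250.6022597240685 192.67330702835397 [0.02109086 0.         0.         0.         0.        ] [[0.036, -0.776, 0.629, -0.665], [-0.999, -0.037, 0.011, -0.023], [0.014, -0.629, -0.777, 1.628], [0.0, 0.0, 0.0, 1.0]]
```

View pics/side0.png

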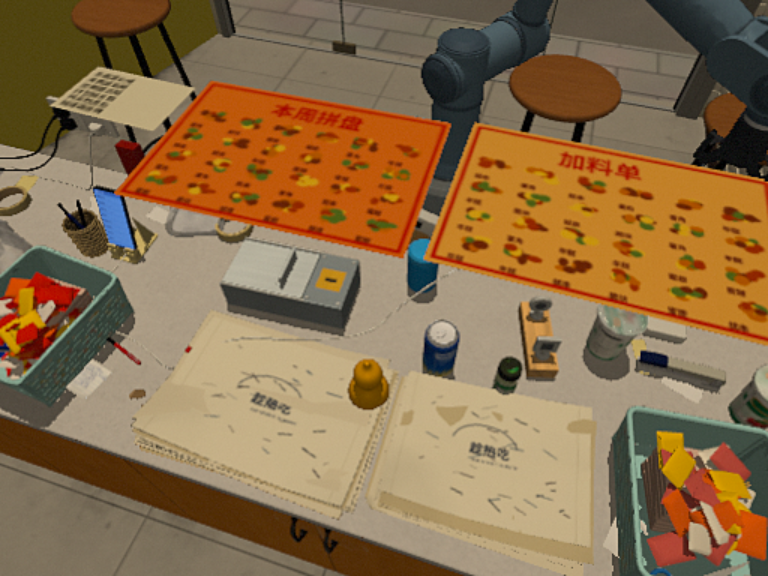

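View pics/top0.png

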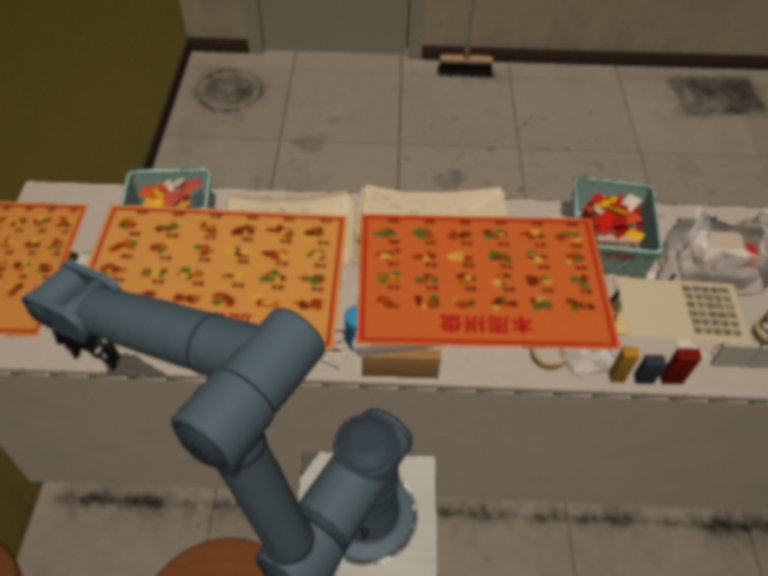

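The side view shows the box at about (290,285) with its brass lock plate at (333,280), and the block at (540,340) with one key at (540,303) and one at (547,347). The can is at (441,345), the jar at (508,375), the tub at (615,330), the wipes at (422,265) and the tape at (235,228). Two menu boards hang over the area and block the top camera. Next I'll zoom in and measure heights.

Run:
```python
from h import *
s=pickle.load(open("side0.pkl","rb")); P=cloud(s); np.save("P0.npy",P)
im=s["pixels"][:,:,::-1]
a=cv2.resize(im[150:270,260:460],(800,480),interpolation=cv2.INTER_CUBIC)
cv2.imwrite("pics/crop0.png",a)
def g(u,v): return np.round(P[int(v/1.5),int(u/1.5)],3).tolist()
for n,uv in dict(plate=(333,280),can=(441,328),jar=(508,360),pot=(618,315),wipes=(420,245),tape=(235,228),boxc=(260,265),boxcorner=(356,270),key1=(540,303),key2=(547,345),table=(480,420),desk2=(400,300),
 m1a=(212,85),m1b=(448,125),m1c=(402,252),m1d=(122,190),m2a=(480,128),m2b=(430,258),m2c=(765,338),m2d=(765,185),lead1=(447,277),lead2=(390,320),lead3=(300,337),bell=(368,375)).items(): print(n,g(*uv))
t=pickle.load(open("top0.pkl","rb")); Q=cloud(t)
for uv in [(360,217),(597,217),(617,345),(358,342),(110,210),(347,218),(340,330),(90,290),(0,205),(85,210),(352,320),(400,365),(540,355)]: print(uv,np.round(Q[int(uv[1]/1.5),int(uv[0]/1.5)],3).tolist())
```

```text
plate [0.584, -0.135, 0.076]
can [0.675, 0.129, 0.139]
jar [0.691, 0.266, 0.108]
pot [0.537, 0.459, 0.13]
wipes [0.467, 0.031, 0.122]
tape [0.454, -0.464, 0.003]
boxc [0.596, -0.308, 0.079]
boxcorner [0.543, -0.097, 0.073]
key1 [0.518, 0.312, 0.084]
key2 [0.614, 0.338, 0.078]
table [0.785, 0.245, 0.02]
desk2 [0.543, 0.007, -0.001]
m1a [0.285, -0.534, 0.3]
m1b [0.272, 0.029, 0.302]
m1c [0.647, 0.039, 0.3]
m1d [0.656, -0.526, 0.3]
m2a [0.259, 0.1, 0.301]
m2b [0.645, 0.087, 0.299]
m2c [0.645, 0.63, 0.299]
m2d [0.27, 0.667, 0.3]
lead1 [0.444, 0.098, 0.004]
lead2 [0.604, 0.004, 0.004]
lead3 [0.702, -0.175, -0.0]
bell [0.814, 0.026, 0.137]
(360, 217) [0.894, 0.058, 0.048]
(597, 217) [0.835, -0.616, 0.14]
(617, 345) [0.279, -0.535, 0.299]
(358, 342) [0.264, 0.033, 0.294]
(110, 210) [0.64, 0.675, 0.294]
(347, 218) [0.646, 0.079, 0.291]
(340, 330) [0.402, 0.085, 0.145]
(90, 290) [0.185, 0.525, 0.547]
(0, 205) [0.639, 0.947, 0.302]
(85, 210) [0.642, 0.741, 0.289]
(352, 320) [0.455, 0.059, 0.119]
(400, 365) [0.361, -0.067, 0.063]
(540, 355) [0.455, -0.443, -0.003]
```

View pics/crop0.png

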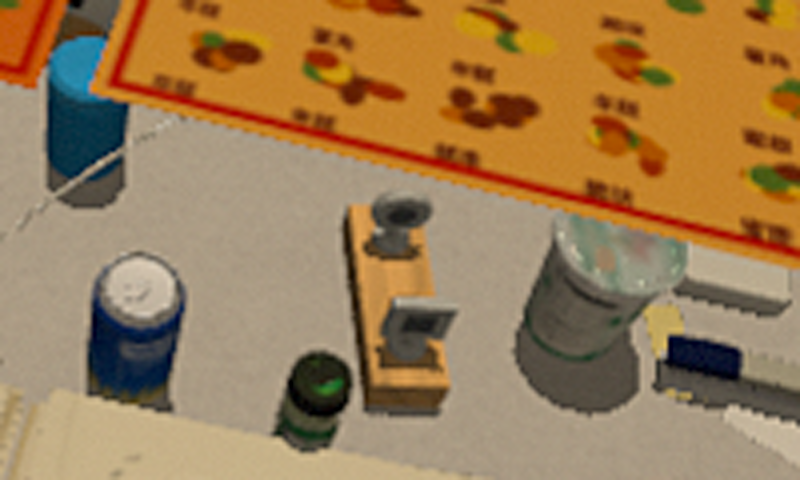

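The crop shows the round-bowed key at crop (400,215), in the slot nearer the robot, and the square one at (420,325). The pot, jar and can are all clear of the block. The boards sit at z = 0.30, so I'll check whether they're solid. First I'll measure the keys, block and box.

Run:
```python
from h import *
s=pickle.load(open("side0.pkl","rb")); P=np.load("P0.npy"); im=s["pixels"]; hsv=cv2.cvtColor(im,cv2.COLOR_RGB2HSV)
X,Y,Z=P[...,0],P[...,1],P[...,2]
def rect(m,n):
    p=P[m][:,:2]; r=cv2.minAreaRect((p*1000).astype(np.float32)); print(n,m.sum(),np.round(r[0],1),np.round(r[1],1),round(r[2],2),"medz",np.round(np.median(Z[m]),4)); return r
reg=(X>.4)&(X<.72)&(Y>-.40)&(Y<-.06)
rect(reg&(abs(Z-.08)<.006),"boxtop")
rect(reg&(Z>.095)&(Z<.13),"rib")
brass=reg&(Z>.06)&(hsv[...,0]>12)&(hsv[...,0]<35)&(hsv[...,1]>110)
rect(brass,"brass")
slot=np.zeros_like(brass); 
ys,xs=np.where(brass); sub=np.zeros_like(brass); sub[ys.min():ys.max()+1,xs.min():xs.max()+1]=1
hull=cv2.convexHull(np.stack([xs,ys],1).astype(np.int32)); hm=np.zeros(brass.shape,np.uint8); cv2.fillConvexPoly(hm,hull,1)
dark=(hm>0)&~brass&(hsv[...,2]<90); rect(dark,"slot")
yy,xx=np.where(dark); print("slot px",xx.mean(),yy.mean(),ray(s,[[xx.mean(),yy.mean()]],.08))
c=cv2.minAreaRect(np.stack([xx,yy],1).astype(np.float32)); b=cv2.boxPoints(c); print(np.round(ray(s,b,.08),4).tolist())
hy=ray(s,hull.reshape(-1,2),.08)[:,:2]; print("brass rays",cv2.minAreaRect((hy*1000).astype(np.float32)))
kr=(X>.45)&(X<.70)&(Y>.26)&(Y<.40)
wood=kr&(hsv[...,0]>5)&(hsv[...,0]<25)&(hsv[...,1]>80)&(abs(Z-.035)<.006)
rect(wood,"blocktop")
for n,a in (("k1",X<.57),("k2",X>=.57)):
    m=kr&a&(Z>.058)&(Z<.115)&((hsv[...,1]<80)); rect(m,n)
    p=P[m]; print(np.round(p.min(0),3),np.round(p.max(0),3),np.round(p.mean(0),4)); 
    q=p[:,:2]-p[:,:2].mean(0); w,v=np.linalg.eigh(q.T@q); print("dir",np.round(v[:,1],3),np.round(np.sqrt(w/len(p)),4))
m=(X>.40)&(X<.75)&(Y>-.2)&(Y<.25)&(Z>.02)&(Z<.29)&(hsv[...,1]<60)
for r in np.round(P[m&((X-.675)**2+(Y-.129)**2>.06**2)&((X-.467)**2+(Y-.031)**2>.05**2)&(Y>-.09)],3)[::4]: print(r.tolist(),end=" ")
o=observe(); print(np.round(R.from_rotvec(o["ee_rot"]).as_matrix(),3).tolist())
```

```text
boxtop 2660 [ 594.4 -234.7] [145.2 279.7] 2.79 medz 0.0818
rib 90 [ 595.7 -239.6] [89.   9.8] 3.16 medz 0.1091
brass 4525 [ 533. -230.] [265.8 339.9] 0.0 medz 0.3004
slot 105 [ 515.  -293.8] [418.4 172.4] 48.99 medz 0.0187
slot px 177.35238095238094 163.22857142857143 [[ 0.53949205 -0.31843791  0.08      ]]
[[0.518, -0.4626, 0.08], [0.1417, -0.4476, 0.08], [0.3459, -0.0818, 0.08], [0.6561, -0.1422, 0.08]]
brass rays ((378.0647277832031, -349.1760559082031), (482.7952880859375, 470.7470397949219), 0.7578070759773254)
blocktop 562 [563.1 326.4] [171.1  61. ] 15.32 medz 0.0365
k1 129 [516.1 313.6] [13.9 47.8] 16.66 medz 0.0858
[0.507 0.29  0.062] [0.526 0.337 0.104] [0.5179 0.3127 0.0854]
dir [-0.243  0.97 ] [0.0028 0.0123]
k2 194 [646.3 312.2] [ 38.5 128.4] 54.23 medz 0.0917
[0.6   0.263 0.058] [0.7   0.363 0.109] [0.6241 0.3314 0.0889]
dir [-0.727  0.687] [0.0088 0.0337]
[0.402, 0.012, 0.137] [0.401, 0.03, 0.127] [0.401, 0.038, 0.125] [0.4, 0.02, 0.113] [0.4, 0.031, 0.112] [0.4, 0.035, 0.108] [0.403, 0.022, 0.096] [0.53, 0.122, 0.14] [0.545, 0.113, 0.145] [0.565, 0.095, 0.147] [0.576, 0.088, 0.149] [0.591, 0.079, 0.148] [0.613, 0.063, 0.15] [0.625, 0.057, 0.147] [0.636, 0.051, 0.15] [0.647, 0.039, 0.144] [0.659, 0.036, 0.148] [0.663, 0.034, 0.143] [0.681, 0.024, 0.142] [0.697, 0.017, 0.142] [0.705, 0.01, 0.139] [0.717, -0.004, 0.134] [0.721, -0.006, 0.133] [0.724, -0.014, 0.129] [0.728, -0.023, 0.126] [0.733, -0.033, 0.123] [0.737, -0.055, 0.112] [0.744, -0.081, 0.105] [[-0.94, 0.341, -0.001], [0.341, 0.94, -0.002], [0.0, -0.002, -1.0]]
```

Units first: shifts go in shares of 600 mm and turns go in shares of 90 degrees. So -11.7 cm / 60 = -0.195, -9.5 cm / 60 = -0.1583.

Call:
apply_moves --plan '[{"z":-0.0833,"grip":0},{"z":-0.1583,"grip":0},{"z":-0.1583,"x":-0.0667,"grip":0},{"z":-0.1583,"x":-0.1333,"grip":0},{"z":-0.1583,"x":-0.195,"grip":0},{"z":-0.15,"x":-0.195,"grip":0},{"z":-0.1417,"x":-0.195,"grip":0},{"z":-0.1367,"x":-0.195,"grip":0}]'

```text
validation failed for argument at $.pl...
```

To row units: -11.7 cm / 60 = -0.195, -9.5 cm / 60 = -0.1583.

Call:
apply_moves --plan '[{"rx":0,"ry":0,"rz":0,"x":0,"y":0,"z":-0.0833,"grip":0},{"rx":0,"ry":0,"rz":0,"x":0,"y":0,"z":-0.1583,"grip":0},{"rx":0,"ry":0,"rz":0,"x":-0.0667,"y":0,"z":-0.1583,"grip":0},{"rx":0,"ry":0,"rz":0,"x":-0.1333,"y":0,"z":-0.1583,"grip":0},{"rx":0,"ry":0,"rz":0,"x":-0.195,"y":0,"z":-0.1583,"grip":0},{"rx":0,"ry":0,"rz":0,"x":-0.195,"y":0,"z":-0.15,"grip":0},{"rx":0,"ry":0,"rz":0,"x":-0.195,"y":0,"z":-0.1417,"grip":0},{"rx":0,"ry":0,"rz":0,"x":-0.195,"y":0,"z":-0.1367,"grip":0}]' --newtons 40

```text
clock: 1.1
position: [0.3303, 0.5715, 0.3124]
ee_rot: [-0.541, -3.094, 0.002]
contact_force: [0.4, 0.2, 0.3]
width: -0.002
grip_force: 0.0
```

To row units: 1.7 cm / 60 = 0.0283, 1.1 cm / 60 = 0.0183.

Call:
apply_moves --plan '[{"rx":0,"ry":0,"rz":0,"x":0,"y":0,"z":0.005,"grip":0},{"rx":0,"ry":0,"rz":0,"x":0,"y":0,"z":0.01,"grip":0},{"rx":0,"ry":0,"rz":0,"x":0,"y":0,"z":0.015,"grip":0},{"rx":0,"ry":0,"rz":0,"x":0,"y":0,"z":0.0183,"grip":0},{"rx":0,"ry":0,"rz":0,"x":0,"y":0,"z":0.0217,"grip":0},{"rx":0,"ry":0,"rz":0,"x":0,"y":0,"z":0.025,"grip":0},{"rx":0,"ry":0,"rz":0,"x":0,"y":0,"z":0.0267,"grip":0},{"rx":0,"ry":0,"rz":0,"x":0,"y":0,"z":0.0283,"grip":0}]' --newtons 40

```text
clock: 2.1
position: [0.3316, 0.5712, 0.2963]
ee_rot: [0.544, 3.094, 0.0]
contact_force: [0.2, -0.1, 0.6]
width: 0.003
grip_force: 0.0
```

To row units: 2.2 cm / 60 = 0.0367, 1.9 cm / 60 = 0.0317.

Call:
apply_moves --plan '[{"rx":0,"ry":0,"rz":0,"x":0,"y":0,"z":0.0033,"grip":0},{"rx":0,"ry":0,"rz":0,"x":0,"y":0,"z":0.0067,"grip":0},{"rx":0,"ry":0,"rz":0,"x":0,"y":0,"z":0.0117,"grip":0},{"rx":0,"ry":0,"rz":0,"x":0,"y":0,"z":0.0167,"grip":0},{"rx":0,"ry":0,"rz":0,"x":0,"y":0,"z":0.0217,"grip":0},{"rx":0,"ry":0,"rz":0,"x":0,"y":0,"z":0.0267,"grip":0},{"rx":0,"ry":0,"rz":0,"x":0,"y":0,"z":0.0317,"grip":0},{"rx":0,"ry":0,"rz":0,"x":0,"y":0,"z":0.0367,"grip":0}]' --newtons 40

```text
clock: 3.1
position: [0.3315, 0.5712, 0.2741]
ee_rot: [0.544, 3.094, -0.0]
contact_force: [0.5, -0.5, -0.4]
width: 0.0
grip_force: 0.0
```

The boards aren't solid: the tip passed below z = 0.30 with no force, so I can work through them. Next is a finer measurement of the lock and key.

Run:
```python
from h import *
s=pickle.load(open("side0.pkl","rb")); P=np.load("P0.npy"); im=s["pixels"]; hsv=cv2.cvtColor(im,cv2.COLOR_RGB2HSV)
X,Y,Z=P[...,0],P[...,1],P[...,2]
a=cv2.resize(im[170:205,205:240,::-1],(560,560),interpolation=cv2.INTER_NEAREST)
b=cv2.resize(im[190:250,340:380,::-1],(373,560),interpolation=cv2.INTER_NEAREST)[:,:240]
b=cv2.resize(im[190:225,345:360+15,::-1],(240*2,560),interpolation=cv2.INTER_NEAREST)[:,:240]
cv2.imwrite("pics/lock0.png",np.hstack([a,b]))
reg=(X>.4)&(X<.72)&(Y>-.40)&(Y<-.06)&(Z<.14)
brass=(reg&(Z>.06)&(hsv[...,0]>12)&(hsv[...,0]<35)&(hsv[...,1]>110)).astype(np.uint8)
c=max(cv2.findContours(brass,0,2)[0],key=cv2.contourArea); h=ray(s,cv2.convexHull(c).reshape(-1,2),.08)[:,:2]*1000
print("brass",brass.sum(),cv2.minAreaRect(h.astype(np.float32)),"z",np.median(Z[brass>0]))
hm=np.zeros_like(brass); cv2.fillConvexPoly(hm,cv2.convexHull(c),1)
v=hsv[...,2].astype(float); w=np.clip(130-v,0,None)*cv2.erode(hm,np.ones((5,5)))
print("V in plate pct",np.percentile(v[hm>0],[5,25,50,75,95]))
yy,xx=np.where(w>0); ww=w[w>0]; print("slot",len(ww),ray(s,[[np.average(xx,weights=ww),np.average(yy,weights=ww)]],.08))
q=ray(s,np.stack([xx,yy],1),.08)[:,:2]*1000; print(cv2.minAreaRect(q.astype(np.float32)))
# box top outline
top=(reg&(abs(Z-.0805)<.005)).astype(np.uint8); c=max(cv2.findContours(cv2.morphologyEx(top,3,np.ones((7,7))),0,2)[0],key=cv2.contourArea)
h=ray(s,cv2.convexHull(c).reshape(-1,2),.08)[:,:2]*1000; print("top",cv2.minAreaRect(h.astype(np.float32)))
kr=(X>.45)&(X<.70)&(Y>.26)&(Y<.40)
wood=(kr&(hsv[...,0]>5)&(hsv[...,0]<25)&(hsv[...,1]>80)&(abs(Z-.036)<.005)).astype(np.uint8)
c=max(cv2.findContours(cv2.morphologyEx(wood,3,np.ones((5,5))),0,2)[0],key=cv2.contourArea)
h=ray(s,cv2.convexHull(c).reshape(-1,2),.035)[:,:2]*1000; print("block",cv2.minAreaRect(h.astype(np.float32)))
for n,k in (("k1",(X<.57)&(X>.48)),("k2",(X>=.58)&(X<.66)&(Y>.3))):
    m=(kr&k&(Z>.05)&(Z<.115)&(hsv[...,1]<90)).astype(np.uint8); c=max(cv2.findContours(m,0,2)[0],key=cv2.contourArea)
    r=cv2.minAreaRect(cv2.convexHull(c)); x,y,w_,h_=cv2.boundingRect(c); print(n,r,(x,y,w_,h_),ray(s,[r[0],[x+w_/2-.5,y+h_/2-.5]],.077).round(4).tolist())
    p=P[m>0]; print(np.percentile(p,[2,98],axis=0).round(4).tolist(),p.mean(0).round(4))
```

```text
brass 228 ((588.2453002929688, -139.88275146484375), (56.62373733520508, 57.029205322265625), 2.2721192836761475) z 0.08151679293191272
V in plate pct [114.9 167.5 191.  194.  198. ]
slot 15 [[ 0.59025159 -0.13903956  0.08      ]]
((588.7420043945312, -140.29257202148438), (8.371466636657715, 20.480234146118164), 17.34223747253418)
top ((594.3444213867188, -234.60394287109375), (147.8426971435547, 281.4402770996094), 2.3574233055114746)
block ((563.4074096679688, 326.4886474609375), (170.3668212890625, 61.499759674072266), 15.052861213684082)
k1 ((360.31036376953125, 201.72412109375), (10.504515647888184, 14.443709373474121), 66.80140686035156) (353, 197, 16, 12) [[0.5115, 0.3138, 0.077], [0.5144, 0.3148, 0.077]]
[[0.5086, 0.2917, 0.0556], [0.5248, 0.3343, 0.1034]] [0.5179 0.3127 0.0842]
k2 ((365.0, 229.5), (11.0, 18.0), 90.0) (356, 224, 19, 12) [[0.6111, 0.3413, 0.077], [0.6111, 0.3413, 0.077]]
[[0.6036, 0.3166, 0.0543], [0.6207, 0.362, 0.1046]] [0.6142 0.3396 0.0846]
```

View pics/lock0.png

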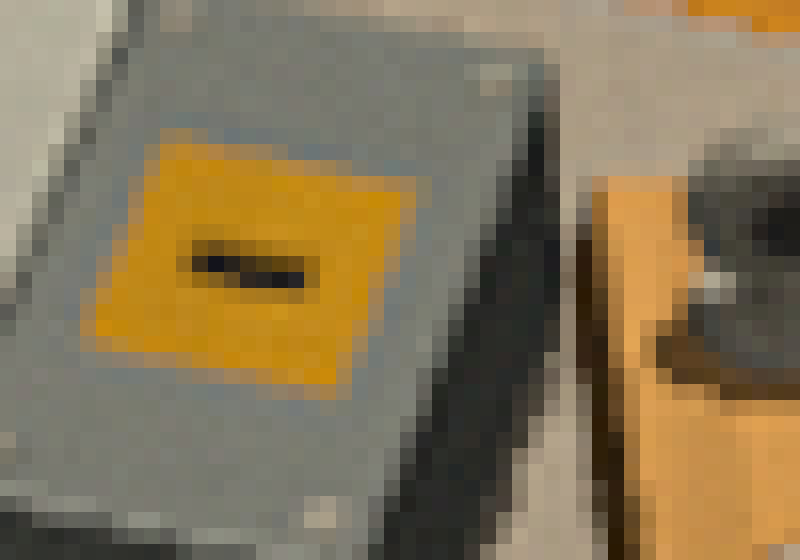

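The plate shows the slot at crop (250,265), centred at about world (0.589, −0.140), with a box yaw of about 2.8°. The round key is at about (0.514, 0.313), with a block yaw of about 15°. I'll move above the key, turning the tool on the way.

To row units: -26 cm / 60 = -0.4333, -2.8 cm / 60 = -0.0467, 0.96 rad / 1.5708 = 0.6112.

Call:
apply_moves --plan '[{"rx":0,"ry":0,"rz":0.0891,"x":-0.0667,"y":-0.0467,"z":0,"grip":0.6},{"rx":0,"ry":0,"rz":0.191,"x":-0.1333,"y":-0.0933,"z":0,"grip":0.6},{"rx":0,"ry":0,"rz":0.2928,"x":-0.2,"y":-0.14,"z":0,"grip":0.6},{"rx":0,"ry":0,"rz":0.3947,"x":-0.2667,"y":-0.1867,"z":0,"grip":0.6},{"rx":0,"ry":0,"rz":0.4966,"x":-0.3333,"y":-0.2333,"z":0,"grip":0.6},{"rx":0,"ry":0,"rz":0.5984,"x":-0.4,"y":-0.28,"z":0,"grip":0.6},{"rx":0,"ry":0,"rz":0.6112,"x":-0.4333,"y":-0.3017,"z":0.0667,"grip":0.6},{"rx":0,"ry":0,"rz":0.6112,"x":-0.4333,"y":-0.3017,"z":0.1667,"grip":0.6}]' --newtons 80

```text
clock: 4.1
position: [0.5173, 0.3115, 0.1758]
ee_rot: [1.913, 2.488, 0.009]
contact_force: [-0.2, 0.9, -0.1]
width: 0.602
grip_force: 0.0
```

```bash
cat >> h.py <<'E'
def go(pos,yaw,o=None):
    "shift in cm and turn in rad, tool frame, to TCP pos with tool y at yaw (deg), pointing down"
    o=o or observe(); M=R.from_rotvec(o["ee_rot"]); c,s=np.cos(np.radians(yaw)),np.sin(np.radians(yaw))
    G=R.from_matrix(np.array([[-s,c,0],[c,s,0],[0,0,-1]]))
    print("at",np.round(o["position"],4),"yaw",round(np.degrees(np.arctan2(*M.as_matrix()[1::-1,1])),2),"q6",round(o["joint_positions"][5],2))
    print("shift cm",np.round(M.inv().apply(np.array(pos)-o["position"])*100,2),"rot",np.round((M.inv()*G).as_rotvec(),3))
E
python3 - <<'E'
from h import *
go([.514,.3128,.059],15.1)
s=snapshot("side"); pickle.dump(s,open("side1.pkl","wb"))
cv2.imwrite("pics/side1.png",cv2.resize(s["pixels"][130:270,260:440,::-1],(720,560),interpolation=cv2.INTER_CUBIC))
E
```

```text
at [0.5173 0.3115 0.1758] yaw 14.89 q6 0.09
shift cm [ 0.21 -0.36 11.68] rot [ 0.007 -0.    -0.004]
```

View pics/side1.png

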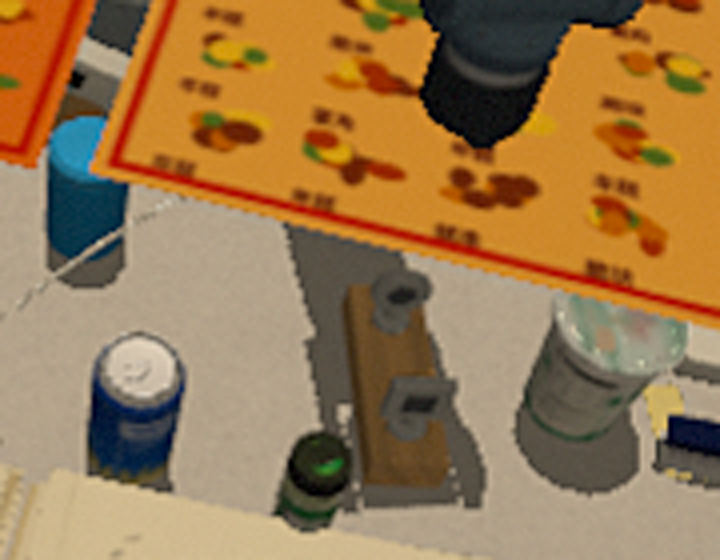

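The arm is through the board, above the round key at crop (400,295). The fingers are still hidden behind the board, and nothing has been disturbed. I'll descend and grip.

To row units: 11.7 cm / 60 = 0.195, 11 cm / 60 = 0.1833, 0.007 rad / 1.5708 = 0.0045.

Call:
apply_moves --plan '[{"rx":0.0045,"ry":0,"rz":-0.0025,"x":0.0033,"y":-0.0058,"z":0.05,"grip":0.6},{"rx":0.0045,"ry":0,"rz":-0.0025,"x":0.0033,"y":-0.0058,"z":0.1,"grip":0.6},{"rx":0.0045,"ry":0,"rz":-0.0025,"x":0.0033,"y":-0.0058,"z":0.15,"grip":0.6},{"rx":0.0045,"ry":0,"rz":-0.0025,"x":0.0033,"y":-0.0058,"z":0.1833,"grip":0.6},{"rx":0.0045,"ry":0,"rz":-0.0025,"x":0.0033,"y":-0.0058,"z":0.195,"grip":0.6},{"rx":0.0045,"ry":0,"rz":-0.0025,"x":0.0033,"y":-0.0058,"z":0.195,"grip":0.6},{"rx":0.0045,"ry":0,"rz":-0.0025,"x":0.0033,"y":-0.0058,"z":0.195,"grip":0.4},{"rx":0.0045,"ry":0,"rz":-0.0025,"x":0.0033,"y":-0.0058,"z":0.195,"grip":0.3}]' --newtons 60

```text
clock: 5.15
position: [0.5111, 0.3137, 0.0584]
ee_rot: [-1.904, -2.495, 0.006]
contact_force: [-0.6, -0.3, -0.2]
width: 0.3
grip_force: 0.0
```

Run:
```python
from h import *
go([.514,.3128,.059],15.1); o=observe(); print(o["contact_force"],o["width"])
s=snapshot("side"); pickle.dump(s,open("side2.pkl","wb"))
cv2.imwrite("pics/side2.png",cv2.resize(s["pixels"][150:260,310:430,::-1],(600,550),interpolation=cv2.INTER_CUBIC))
```

```text
at [0.5111 0.3137 0.0584] yaw 15.3 q6 0.09
shift cm [-0.17  0.26 -0.06] rot [-0.005 -0.     0.003]
[-0.55131349 -0.34617534 -0.1742298 ] 0.29962026069989456
```

View pics/side2.png

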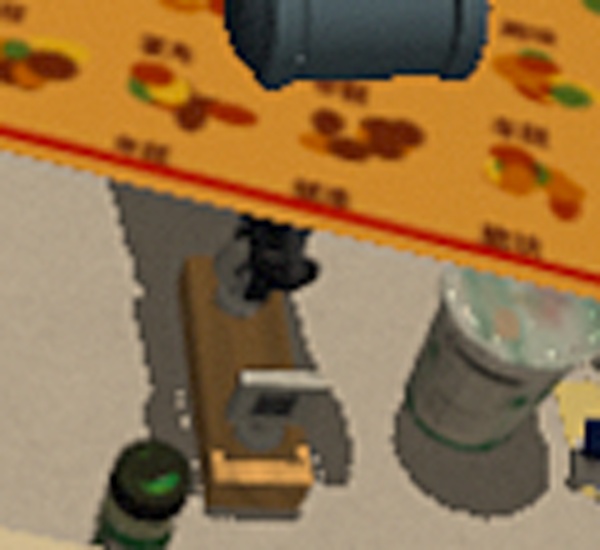

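Both fingers straddle the bow at crop (265,260), though the near finger looks slightly right of the bow's centre. I'll check that with depth before closing.

Run:
```python
from h import *
s=pickle.load(open("side2.pkl","rb")); P=cloud(s); im=s["pixels"]; v=im.max(-1)
X,Y,Z=P[...,0],P[...,1],P[...,2]
yh=np.array([.9655,.2604]); xh=np.array([-.2604,.9655]); c=np.array([.5151,.3135])
a=(P[...,:2]-c)@xh; b=(P[...,:2]-c)@yh
near=(abs(a)<.05)&(abs(b)<.045)&(Z>.045)&(Z<.2)
for n,m in (("finger",near&(b>.007)&(v<60)),("bow",near&(v>=60)&(b<.009)),("bow-all0",None)):
    if m is None: continue
    print(n,m.sum(),"a",np.percentile(a[m],[3,50,97]).round(4),"b",np.percentile(b[m],[3,50,97]).round(4),"z",np.percentile(Z[m],[3,97]).round(3))
s0=pickle.load(open("side0.pkl","rb")); P0=np.load("P0.npy"); a0=(P0[...,:2]-c)@xh; b0=(P0[...,:2]-c)@yh; m=(abs(a0)<.05)&(abs(b0)<.03)&(P0[...,2]>.05)&(P0[...,2]<.12)
print("bow0",m.sum(),np.percentile(a0[m],[1,3,50,97,99]).round(4),np.percentile(b0[m],[3,50,97]).round(4),np.percentile(P0[...,2][m],[3,97]).round(3))
t=observe()["position"][:2]-c; print("tcp",t@xh,t@yh)
# collar in block (z .035-.043)
m=(abs(a0)<.03)&(abs(b0)<.02)&(P0[...,2]>.040)&(P0[...,2]<.047); print("collar",m.sum(),np.percentile(a0[m],[3,50,97]).round(4))
```

```text
finger 108 a [-0.0146 -0.006   0.008 ] b [0.012  0.0211 0.044 ] z [0.072 0.168]
bow 48 a [-0.0225 -0.0144 -0.0058] b [-0.0175  0.0025  0.0048] z [0.047 0.11 ]
bow0 136 [-0.0237 -0.0214 -0.0021  0.0192  0.0215] [-0.0043  0.0032  0.0063] [0.058 0.103]
tcp 0.0012788383942635554 -0.004023080697826665
collar 37 [-0.0135 -0.0008  0.014 ]
```

To row units: 0.3 cm / 60 = 0.005, -0.1 cm / 60 = -0.0017, -0.005 rad / 1.5708 = -0.0032.

Call:
apply_moves --plan '[{"rx":-0.0032,"ry":0,"rz":0,"x":-0.0017,"y":0.005,"z":0,"grip":0.3},{"rx":-0.0032,"ry":0,"rz":0,"x":-0.0017,"y":0.005,"z":0,"grip":0.3},{"rx":-0.0032,"ry":0,"rz":0,"x":-0.0017,"y":0.005,"z":0,"grip":0.2},{"rx":-0.0032,"ry":0,"rz":0,"x":-0.0017,"y":0.005,"z":0,"grip":0.1},{"rx":-0.0032,"ry":0,"rz":0,"x":-0.0017,"y":0.005,"z":0,"grip":0},{"rx":-0.0032,"ry":0,"rz":0,"x":-0.0017,"y":0.005,"z":0,"grip":0},{"rx":-0.0032,"ry":0,"rz":0,"x":-0.0017,"y":0.005,"z":0,"grip":0},{"rx":-0.0032,"ry":0,"rz":0,"x":-0.0017,"y":0.005,"z":0,"grip":0}]' --newtons 60

```text
clock: 6.2
position: [0.5136, 0.3133, 0.0573]
ee_rot: [-1.905, -2.496, 0.002]
contact_force: [-0.6, -1.5, 0.9]
width: 0.108
grip_force: 58.4
```

Run:
```python
from h import *
go([.514,.3128,.059],15.1); print(observe()["wrist_torque"])
```

```text
at [0.5136 0.3133 0.0573] yaw 15.3 q6 0.09
shift cm [-0.06  0.03 -0.17] rot [-0.002 -0.     0.003]
[-0.0558199   0.02899462  0.01455658]
```

The grip holds at a 9 mm opening, with little side force. I'll lift the key clear of the lead, which reaches up to 0.17 m.

To row units: -19.5 cm / 60 = -0.325, -19 cm / 60 = -0.3167.

Call:
apply_moves --plan '[{"rx":0,"ry":0,"rz":0,"x":0,"y":0,"z":-0.0133,"grip":0},{"rx":0,"ry":0,"rz":0,"x":0,"y":0,"z":-0.0333,"grip":0},{"rx":0,"ry":0,"rz":0,"x":0,"y":0,"z":-0.0667,"grip":0},{"rx":0,"ry":0,"rz":0,"x":0,"y":0,"z":-0.1333,"grip":0},{"rx":0,"ry":0,"rz":0,"x":0,"y":0,"z":-0.2,"grip":0},{"rx":0,"ry":0,"rz":0,"x":0,"y":0,"z":-0.2667,"grip":0},{"rx":0,"ry":0,"rz":0,"x":0,"y":0,"z":-0.3167,"grip":0},{"rx":0,"ry":0,"rz":0,"x":0,"y":0,"z":-0.325,"grip":0}]' --newtons 80

```text
clock: 7.2
position: [0.5151, 0.3139, 0.2564]
ee_rot: [1.904, 2.496, 0.006]
contact_force: [0.2, -0.3, -1.2]
width: 0.107
grip_force: 78.3
```

Run:
```python
from h import *
go([.589,-.140,.252],2.8)
s=snapshot("side"); pickle.dump(s,open("side3.pkl","wb"))
```

```text
at [0.5151 0.3139 0.2564] yaw 15.31 q6 0.09
shift cm [-45.73  -4.86   0.39] rot [ 0.004 -0.001  0.218]
```

To row units: -43 cm / 60 = -0.7167, -39 cm / 60 = -0.65, 0.218 rad / 1.5708 = 0.1388.

Call:
apply_moves --plan '[{"rx":0,"ry":0,"rz":0.0127,"x":-0.05,"y":-0.005,"z":0,"grip":0},{"rx":0,"ry":0,"rz":0.0318,"x":-0.15,"y":-0.0167,"z":0,"grip":0},{"rx":0,"ry":0,"rz":0.0509,"x":-0.25,"y":-0.0267,"z":0,"grip":0},{"rx":0,"ry":0,"rz":0.07,"x":-0.35,"y":-0.0367,"z":0,"grip":0},{"rx":0,"ry":0,"rz":0.0891,"x":-0.45,"y":-0.0483,"z":0,"grip":0},{"rx":0,"ry":0,"rz":0.1082,"x":-0.55,"y":-0.0583,"z":0,"grip":0},{"rx":0,"ry":0,"rz":0.1273,"x":-0.65,"y":-0.07,"z":0,"grip":0},{"rx":0,"ry":0,"rz":0.1388,"x":-0.7167,"y":-0.0767,"z":0,"grip":0}]' --newtons 80

```text
clock: 8.25
position: [0.582, -0.1158, 0.2503]
ee_rot: [-2.167, -2.269, 0.005]
contact_force: [0.4, -0.3, -1.2]
width: 0.101
grip_force: 78.2
```

Run:
```python
from h import *
go([.589,-.140,.155],2.8)
```

```text
at [ 0.582  -0.1158  0.2503] yaw 2.66 q6 -0.43
shift cm [-2.46  0.63  9.53] rot [-0.005 -0.001 -0.003]
```

To row units: 9.5 cm / 60 = 0.1583, -2.46 cm / 60 = -0.041, -0.005 rad / 1.5708 = -0.0032.

Call:
apply_moves --plan '[{"rx":-0.0032,"ry":0,"rz":-0.0019,"x":-0.025,"y":0.0067,"z":0,"grip":0},{"rx":-0.0032,"ry":0,"rz":-0.0019,"x":-0.041,"y":0.0105,"z":0.025,"grip":0},{"rx":-0.0032,"ry":0,"rz":-0.0019,"x":-0.041,"y":0.0105,"z":0.0667,"grip":0},{"rx":-0.0032,"ry":0,"rz":-0.0019,"x":-0.041,"y":0.0105,"z":0.1083,"grip":0},{"rx":-0.0032,"ry":0,"rz":-0.0019,"x":-0.041,"y":0.0105,"z":0.1417,"grip":0},{"rx":-0.0032,"ry":0,"rz":-0.0019,"x":-0.041,"y":0.0105,"z":0.1583,"grip":0},{"rx":-0.0032,"ry":0,"rz":-0.0019,"x":-0.041,"y":0.0105,"z":0.1583,"grip":0},{"rx":-0.0032,"ry":0,"rz":-0.0019,"x":-0.041,"y":0.0105,"z":0.1583,"grip":0}]' --newtons 80

```text
clock: 9.25
position: [0.591, -0.138, 0.1584]
ee_rot: [2.16, 2.276, 0.004]
contact_force: [0.1, -0.1, -1.1]
width: 0.106
grip_force: 78.2
```

Run:
```python
from h import *
go([.589,-.140,.152],2.8)
s=snapshot("side"); pickle.dump(s,open("side4.pkl","wb"))
cv2.imwrite("pics/side4.png",cv2.resize(s["pixels"][145:215,190:250,::-1],(514,600),interpolation=cv2.INTER_NEAREST))
P=cloud(s); v=s["pixels"].max(-1)
yh=np.array([.9988,.0488]); xh=np.array([-.0488,.9988]); c=np.array([.589,-.140])
a=(P[...,:2]-c)@xh; b=(P[...,:2]-c)@yh; Z=P[...,2]
for lo in np.arange(.086,.26,.01):
    m=(abs(a)<.05)&(abs(b)<.05)&(Z>lo)&(Z<=lo+.01)
    if m.sum()>2: print(round(lo,3),m.sum(),"a",np.percentile(a[m],[0,5,50,95,100]).round(4),"b",np.percentile(b[m],[5,50,95]).round(4),"v",np.median(v[m]))
```

```text
at [ 0.591  -0.138   0.1584] yaw 2.99 q6 -0.47
shift cm [-0.19 -0.21  0.64] rot [0.005 0.001 0.003]
0.086 3 a [0.0143 0.0157 0.0281 0.0371 0.0381] b [-0.0348 -0.0329  0.0063] v 96.0
0.116 13 a [-0.0083 -0.0082  0.001   0.0095  0.0102] b [0.0017 0.0058 0.007 ] v 71.0
0.136 24 a [-0.0097 -0.0094  0.0037  0.0103  0.0132] b [-0.0036  0.0112  0.0163] v 84.5
0.146 17 a [-0.0118 -0.0104  0.0013  0.0133  0.014 ] b [0.0003 0.0075 0.0167] v 82.0
0.156 6 a [-0.0106 -0.0065  0.0087  0.0155  0.0163] b [0.0065 0.0096 0.0148] v 69.0
0.166 18 a [-0.016  -0.0066  0.0063  0.0173  0.0205] b [0.0066 0.0139 0.0201] v 61.0
0.176 27 a [-0.0073 -0.0059  0.0105  0.0225  0.0237] b [0.0032 0.0106 0.0205] v 64.0
0.186 15 a [0.0065 0.0073 0.0152 0.0217 0.0219] b [-0.0041  0.0071  0.0147] v 70.0
0.196 13 a [0.0096 0.0106 0.013  0.0191 0.0201] b [-0.0032  0.0054  0.0185] v 69.0
0.206 21 a [-0.0073 -0.0038  0.0094  0.0137  0.0144] b [0.0124 0.0206 0.0378] v 18.0
0.216 16 a [-0.0056 -0.003   0.011   0.0127  0.0133] b [0.0187 0.0214 0.0468] v 17.5
0.226 13 a [-0.0046 -0.0029  0.011   0.0169  0.0176] b [0.0188 0.0203 0.0418] v 18.0
0.236 6 a [0.004  0.0044 0.0076 0.0127 0.0128] b [0.0279 0.0434 0.0487] v 29.0
0.246 8 a [-0.0116 -0.0103  0.0055  0.0117  0.0123] b [0.045  0.0467 0.0495] v 33.5
0.256 7 a [-0.003  -0.0029  0.0016  0.0048  0.0049] b [0.0449 0.0478 0.0495] v 70.0
```

View pics/side4.png

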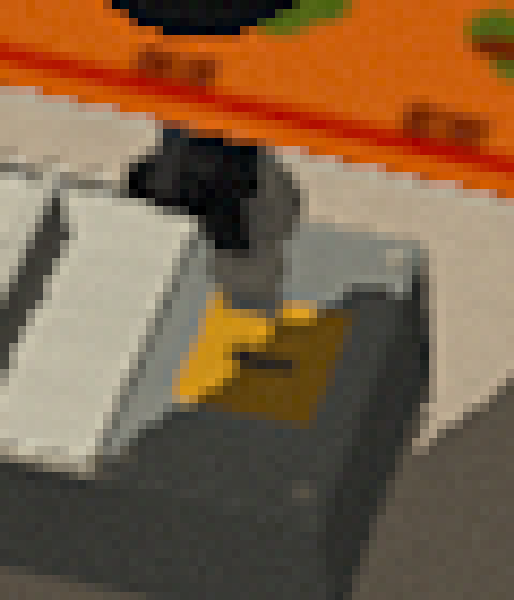

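The key is in hand above the plate, with its shaft at crop (250,270) and the slot at (262,360). It's about 2 mm off in y and 1 mm off in x. I'll correct that and start lowering gently.

To row units: 3.8 cm / 60 = 0.0633, -0.15 cm / 60 = -0.0025, 0.005 rad / 1.5708 = 0.0032.

Call:
apply_moves --plan '[{"rx":0.0032,"ry":0,"rz":0,"x":-0.0025,"y":-0.0033,"z":0.0133,"grip":0},{"rx":0.0032,"ry":0,"rz":0,"x":-0.0025,"y":-0.0033,"z":0.03,"grip":0},{"rx":0.0032,"ry":0,"rz":0,"x":-0.0025,"y":-0.0033,"z":0.0417,"grip":0},{"rx":0.0032,"ry":0,"rz":0,"x":-0.0025,"y":-0.0033,"z":0.0483,"grip":0},{"rx":0.0032,"ry":0,"rz":0,"x":-0.0025,"y":-0.0033,"z":0.0533,"grip":0},{"rx":0.0032,"ry":0,"rz":0,"x":-0.0025,"y":-0.0033,"z":0.0583,"grip":0},{"rx":0.0032,"ry":0,"rz":0,"x":-0.0025,"y":-0.0033,"z":0.0617,"grip":0},{"rx":0.0032,"ry":0,"rz":0,"x":-0.0025,"y":-0.0033,"z":0.0633,"grip":0}]' --newtons 80

```text
clock: 10.3
position: [0.5886, -0.1395, 0.1194]
ee_rot: [-2.162, -2.278, 0.003]
contact_force: [0.3, -0.7, -0.2]
width: 0.107
grip_force: 78.2
```

The foot is 6 mm into the slot with no force. Continuing down.

To row units: 1.75 cm / 60 = 0.0292, 1.7 cm / 60 = 0.0283.

Call:
apply_moves --plan '[{"rx":0,"ry":0,"rz":0,"x":0,"y":0,"z":0.005,"grip":0},{"rx":0,"ry":0,"rz":0,"x":0,"y":0,"z":0.01,"grip":0},{"rx":0,"ry":0,"rz":0,"x":0,"y":0,"z":0.015,"grip":0},{"rx":0,"ry":0,"rz":0,"x":0,"y":0,"z":0.02,"grip":0},{"rx":0,"ry":0,"rz":0,"x":0,"y":0,"z":0.0233,"grip":0},{"rx":0,"ry":0,"rz":0,"x":0,"y":0,"z":0.0267,"grip":0},{"rx":0,"ry":0,"rz":0,"x":0,"y":0,"z":0.0283,"grip":0},{"rx":0,"ry":0,"rz":0,"x":0,"y":0,"z":0.0292,"grip":0}]' --newtons 80

```text
clock: 11.3
position: [0.5885, -0.1395, 0.1024]
ee_rot: [-2.162, -2.278, 0.003]
contact_force: [-2.3, 1.2, 3.3]
width: 0.11
grip_force: 79.0
```

To row units: 0.2 cm / 60 = 0.0033, 0.15 cm / 60 = 0.0025.

Call:
apply_moves --plan '[{"rx":0,"ry":0,"rz":0,"x":0,"y":0,"z":0.0008,"grip":0},{"rx":0,"ry":0,"rz":0,"x":0,"y":0,"z":0.0017,"grip":0},{"rx":0,"ry":0,"rz":0,"x":0,"y":0,"z":0.0025,"grip":0},{"rx":0,"ry":0,"rz":0,"x":0,"y":0,"z":0.0033,"grip":0},{"rx":0,"ry":0,"rz":0,"x":0,"y":0,"z":0.0033,"grip":0},{"rx":0,"ry":0,"rz":0,"x":0,"y":0,"z":0.0033,"grip":0},{"rx":0,"ry":0,"rz":0,"x":0,"y":0,"z":0.0033,"grip":0},{"rx":0,"ry":0,"rz":0,"x":0,"y":0,"z":0.0033,"grip":0}]' --newtons 80

```text
clock: 12.3
position: [0.5887, -0.1395, 0.1023]
ee_rot: [-2.162, -2.278, 0.003]
contact_force: [-7.7, 3.7, 14.2]
width: 0.107
grip_force: 80.5
```

Run:
```python
from h import *
go([.589,-.140,.1023],2.8); o=observe(); print(o["contact_force"],o["wrist_torque"])
s=snapshot("side"); pickle.dump(s,open("side5.pkl","wb"))
cv2.imwrite("pics/side5.png",cv2.resize(s["pixels"][145:215,190:250,::-1],(514,600),interpolation=cv2.INTER_NEAREST))
```

```text
at [ 0.5887 -0.1395  0.1023] yaw 3.0 q6 -0.47
shift cm [-0.05  0.03  0.  ] rot [-0.002  0.001  0.003]
[-7.66189604  3.71864714 14.15392923] [0.49187575 1.41813295 0.02402559]
```

View pics/side5.png

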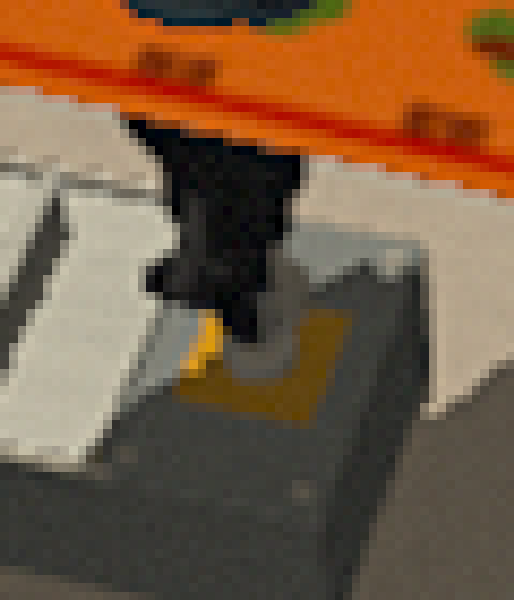

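The collar is on the plate at crop (262,365). Force is 14 N at exactly the expected height. I'll ease the press slightly and turn clockwise.

To row units: -0.08 cm / 60 = -0.0013, -0.05 cm / 60 = -0.0008, 0.75 rad / 1.5708 = 0.4775.

Call:
apply_moves --plan '[{"rx":0,"ry":0,"rz":0,"x":0,"y":-0.0008,"z":-0.0013,"grip":0},{"rx":0,"ry":0,"rz":0.0637,"x":0,"y":-0.0008,"z":-0.0013,"grip":0},{"rx":0,"ry":0,"rz":0.1401,"x":0,"y":-0.0008,"z":-0.0013,"grip":0},{"rx":0,"ry":0,"rz":0.2165,"x":0,"y":-0.0008,"z":-0.0013,"grip":0},{"rx":0,"ry":0,"rz":0.2928,"x":0,"y":-0.0008,"z":-0.0013,"grip":0},{"rx":0,"ry":0,"rz":0.3692,"x":0,"y":-0.0008,"z":-0.0013,"grip":0},{"rx":0,"ry":0,"rz":0.4456,"x":0,"y":-0.0008,"z":-0.0013,"grip":0},{"rx":0,"ry":0,"rz":0.4775,"x":0,"y":-0.0008,"z":-0.0013,"grip":0}]' --newtons 80

```text
clock: 13.35
position: [0.5889, -0.1398, 0.1024]
ee_rot: [2.847, 1.325, -0.001]
contact_force: [-3.2, 1.7, 6.7]
width: 0.108
grip_force: 79.4
```

Run:
```python
from h import *
go([.589,-.140,.1023],-80); o=observe(); print(o["contact_force"],o["wrist_torque"])
```

```text
at [ 0.5889 -0.1398  0.1024] yaw -40.09 q6 0.28
shift cm [-0.01  0.02  0.01] rot [0.001 0.001 0.697]
[-3.21059285  1.6973617   6.70621566] [0.26227752 0.52000537 0.15423808]
```

To row units: 0.75 rad / 1.5708 = 0.4775.

Call:
apply_moves --plan '[{"rx":0,"ry":0,"rz":0.0764,"x":0,"y":0,"z":0,"grip":0},{"rx":0,"ry":0,"rz":0.1528,"x":0,"y":0,"z":0,"grip":0},{"rx":0,"ry":0,"rz":0.2292,"x":0,"y":0,"z":0,"grip":0},{"rx":0,"ry":0,"rz":0.3056,"x":0,"y":0,"z":0,"grip":0},{"rx":0,"ry":0,"rz":0.3692,"x":0,"y":0,"z":0,"grip":0},{"rx":0,"ry":0,"rz":0.4202,"x":0,"y":0,"z":0,"grip":0},{"rx":0,"ry":0,"rz":0.4584,"x":0,"y":0,"z":0,"grip":0},{"rx":0,"ry":0,"rz":0.4775,"x":0,"y":0,"z":0,"grip":0}]' --newtons 80

```text
clock: 14.35
position: [0.5887, -0.1394, 0.1024]
ee_rot: [3.135, 0.193, -0.001]
contact_force: [-2.3, 2.8, 8.0]
width: 0.107
grip_force: 79.8
```

Run:
```python
from h import *
go([.589,-.140,.1023],-80); o=observe(); print(o["contact_force"],o["wrist_torque"])
```

```text
at [ 0.5887 -0.1394  0.1024] yaw -82.95 q6 1.03
shift cm [0.02 0.06 0.01] rot [ 0.001  0.001 -0.052]
[-2.2578918   2.75629149  8.00721805] [0.57932952 0.48966454 0.46840908]
```

The torque rose to 0.47 N m after a 1.50 rad turn, so the plug is at its stop. I'll hold briefly, release, and rise.

To row units: -5 cm / 60 = -0.0833, -0.05 cm / 60 = -0.0008, 0.02 rad / 1.5708 = 0.0127.

Call:
apply_moves --plan '[{"rx":0,"ry":0,"rz":0.0127,"x":0,"y":0,"z":0,"grip":0},{"rx":0,"ry":0,"rz":0,"x":0,"y":0,"z":-0.0008,"grip":0},{"rx":0,"ry":0,"rz":0,"x":0,"y":0,"z":-0.0008,"grip":0.5},{"rx":0,"ry":0,"rz":0,"x":0,"y":0,"z":-0.0008,"grip":0.5},{"rx":0,"ry":0,"rz":0,"x":0,"y":0,"z":-0.0008,"grip":0.5},{"rx":0,"ry":0,"rz":0,"x":0,"y":0,"z":-0.0008,"grip":0.5},{"rx":0,"ry":0,"rz":0,"x":0,"y":0,"z":-0.0333,"grip":0.5},{"rx":0,"ry":0,"rz":0,"x":0,"y":0,"z":-0.0833,"grip":0.5}]' --newtons 40

```text
clock: 15.35
position: [0.5877, -0.1393, 0.1515]
ee_rot: [-3.136, -0.193, 0.005]
contact_force: [0.1, -0.2, 0.9]
width: 0.502
grip_force: 0.0
```

The key is released. Next I'll move between the lock and the rib with the fingers shut, and come down behind the rib.

To row units: 5.9 cm / 60 = 0.0983, 5.5 cm / 60 = 0.0917, 0.07 rad / 1.5708 = 0.0446.

Call:
apply_moves --plan '[{"rx":0,"ry":0,"rz":0,"x":0,"y":0,"z":-0.0417,"grip":0.5},{"rx":0,"ry":0,"rz":0.0191,"x":-0.0033,"y":0.0417,"z":-0.0417,"grip":0.3},{"rx":0,"ry":0,"rz":0.0446,"x":-0.0067,"y":0.0917,"z":-0.0417,"grip":0},{"rx":0,"ry":0,"rz":0.0446,"x":-0.0067,"y":0.0917,"z":-0.0167,"grip":0},{"rx":0,"ry":0,"rz":0.0446,"x":-0.0067,"y":0.0917,"z":0.025,"grip":0},{"rx":0,"ry":0,"rz":0.0446,"x":-0.0067,"y":0.0917,"z":0.0667,"grip":0},{"rx":0,"ry":0,"rz":0.0446,"x":-0.0067,"y":0.0917,"z":0.0983,"grip":0},{"rx":0,"ry":0,"rz":0.0446,"x":-0.0067,"y":0.0917,"z":0.0983,"grip":0}]' --newtons 40

```text
clock: 16.35
position: [0.5891, -0.1937, 0.0891]
ee_rot: [-3.138, -0.083, 0.01]
contact_force: [0.7, -0.1, -0.4]
width: 0.002
grip_force: 0.0
```

Run:
```python
from h import *
go([.5886+.0488*.07,-.1398-.07*.9988,.093],-87.2); o=observe(); print(o["contact_force"])
s=snapshot("side"); pickle.dump(s,open("side6.pkl","wb"))
cv2.imwrite("pics/side6.png",cv2.resize(s["pixels"][140:225,130:250,::-1],(720,510),interpolation=cv2.INTER_CUBIC))
```

```text
at [ 0.5891 -0.1937  0.0891] yaw -86.97 q6 1.02
shift cm [ 0.2   1.62 -0.4 ] rot [-0.002  0.006  0.004]
[ 0.74708893 -0.10131485 -0.36171901]
```

View pics/side6.png

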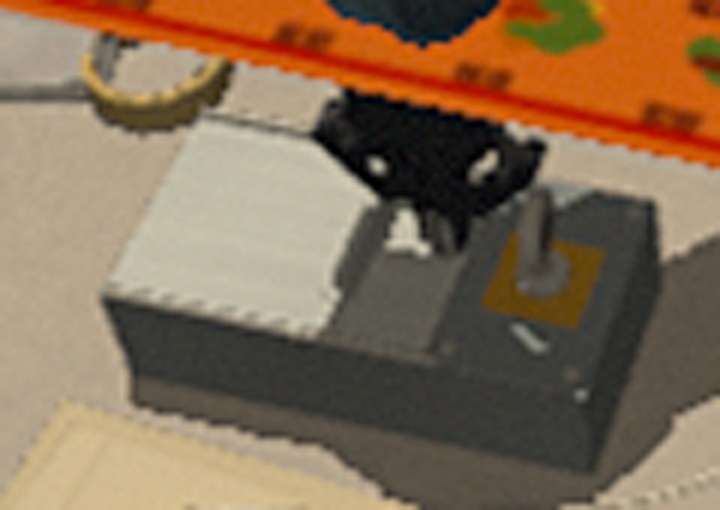

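The key stands turned and upright in the lock at crop (540,240). The shut fingers are behind the rib at (400,230). Pushing.

To row units: 8.6 cm / 60 = 0.1433, 7.8 cm / 60 = 0.13.

Call:
apply_moves --plan '[{"rx":0,"ry":0,"rz":0,"x":0.0017,"y":0.02,"z":-0.0033,"grip":0},{"rx":0,"ry":0,"rz":0,"x":0.0017,"y":0.0367,"z":-0.0033,"grip":0},{"rx":0,"ry":0,"rz":0,"x":0.0017,"y":0.0533,"z":-0.0033,"grip":0},{"rx":0,"ry":0,"rz":0,"x":0.0017,"y":0.07,"z":-0.0033,"grip":0},{"rx":0,"ry":0,"rz":0,"x":0.0017,"y":0.09,"z":-0.0033,"grip":0},{"rx":0,"ry":0,"rz":0,"x":0.0017,"y":0.11,"z":-0.0033,"grip":0},{"rx":0,"ry":0,"rz":0,"x":0.0017,"y":0.13,"z":-0.0033,"grip":0},{"rx":0,"ry":0,"rz":0,"x":0.0017,"y":0.1433,"z":-0.0033,"grip":0}]' --newtons 40

```text
clock: 17.4
position: [0.5963, -0.2813, 0.0937]
ee_rot: [3.14, 0.082, -0.003]
contact_force: [1.0, 3.4, 1.7]
width: 0.003
grip_force: 1.5
```

The lid is sliding at about 3.4 N. Continuing to the stop.

To row units: 4.2 cm / 60 = 0.07, 4.1 cm / 60 = 0.0683.

Call:
apply_moves --plan '[{"rx":0,"ry":0,"rz":0,"x":0,"y":0.0167,"z":0.0017,"grip":0},{"rx":0,"ry":0,"rz":0,"x":0,"y":0.0333,"z":0.0017,"grip":0},{"rx":0,"ry":0,"rz":0,"x":0,"y":0.0467,"z":0.0017,"grip":0},{"rx":0,"ry":0,"rz":0,"x":0,"y":0.055,"z":0.0017,"grip":0},{"rx":0,"ry":0,"rz":0,"x":0,"y":0.06,"z":0.0017,"grip":0},{"rx":0,"ry":0,"rz":0,"x":0,"y":0.065,"z":0.0017,"grip":0},{"rx":0,"ry":0,"rz":0,"x":0,"y":0.0683,"z":0.0017,"grip":0},{"rx":0,"ry":0,"rz":0,"x":0,"y":0.07,"z":0.0017,"grip":0}]' --newtons 40

```text
clock: 18.4
position: [0.5981, -0.3203, 0.0924]
ee_rot: [-3.137, -0.083, 0.006]
contact_force: [-2.6, 10.0, 3.8]
width: 0.004
grip_force: 5.3
```

Run:
```python
from h import *
o=observe(); print(o["contact_force"],o["position"])
s=snapshot("side"); P=cloud(s)
c=np.array([.589,-.140]); u=(P[...,:2]-c)@[.0488,-.9988]; w=(P[...,:2]-c)@[.9988,.0488]; Z=P[...,2]; v=s["pixels"].min(-1)
m=(abs(w)<.05)&(u>.06)&(u<.30)&(Z>.100)&(Z<.120); print("rib",m.sum(),np.percentile(u[m],[2,10,25,50,75,98]).round(4))
m=(abs(w)<.05)&(u>.15)&(u<.45)&(abs(Z-.081)<.005)&(v>110); print("lid end u",np.percentile(u[m],[2,98,100]).round(4),"(shut .235)")
```

```text
[-2.62243598 10.03034387  3.84937316] [ 0.59813295 -0.32033239  0.09241042]
rib 74 [0.169  0.1701 0.1791 0.195  0.1984 0.2027]
lid end u [0.1605 0.3306 0.3345] (shut .235)
```

The lid end has moved from 0.235 to 0.334, about 99 mm, and the force rose to 10 N, so it's at the stop. I'll hold, back off, and rise clear.

To row units: -17 cm / 60 = -0.2833, 0.05 cm / 60 = 0.0008.

Call:
apply_moves --plan '[{"rx":0,"ry":0,"rz":0,"x":0,"y":0.0008,"z":0,"grip":0},{"rx":0,"ry":0,"rz":0,"x":0,"y":0.0008,"z":0,"grip":0},{"rx":0,"ry":0,"rz":0,"x":0,"y":-0.0117,"z":0,"grip":0},{"rx":0,"ry":0,"rz":0,"x":0,"y":-0.0333,"z":0,"grip":0},{"rx":0,"ry":0,"rz":0,"x":0,"y":-0.0333,"z":-0.05,"grip":0},{"rx":0,"ry":0,"rz":0,"x":0,"y":-0.0333,"z":-0.1333,"grip":0},{"rx":0,"ry":0,"rz":0,"x":0,"y":-0.0333,"z":-0.2167,"grip":0},{"rx":0,"ry":0,"rz":0,"x":0,"y":-0.0333,"z":-0.2833,"grip":0}]'

```text
clock: 19.45
position: [0.598, -0.3023, 0.2655]
ee_rot: [3.138, 0.083, -0.0]
contact_force: [0.5, 0.1, -0.7]
width: -0.005
grip_force: 0.0
```

To row units: -1 cm / 60 = -0.0167.

Call:
apply_moves --plan '[{"rx":0,"ry":0,"rz":0,"x":0,"y":0,"z":-0.0167,"grip":0},{"rx":0,"ry":0,"rz":0,"x":0,"y":0,"z":-0.0167,"grip":0},{"rx":0,"ry":0,"rz":0,"x":0,"y":0,"z":-0.0167,"grip":0},{"rx":0,"ry":0,"rz":0,"x":0,"y":0,"z":-0.0167,"grip":0},{"rx":0,"ry":0,"rz":0,"x":0,"y":0,"z":-0.0167,"grip":0},{"rx":0,"ry":0,"rz":0,"x":0,"y":0,"z":-0.0167,"grip":0},{"rx":0,"ry":0,"rz":0,"x":0,"y":0,"z":-0.0167,"grip":0},{"rx":0,"ry":0,"rz":0,"x":0,"y":0,"z":-0.0167,"grip":0}]'

```text
clock: 20.45
position: [0.5978, -0.3023, 0.2728]
ee_rot: [3.14, 0.083, -0.003]
contact_force: [-0.1, 0.3, 0.8]
width: -0.004
grip_force: 0.0
```

Run:
```python
from h import *
s=snapshot("side")
cv2.imwrite("pics/side7.png",cv2.resize(s["pixels"][:,:,::-1],(768,576),interpolation=cv2.INTER_CUBIC))
P=cloud(s); c=np.array([.589,-.140]); u=(P[...,:2]-c)@[.0488,-.9988]; w=(P[...,:2]-c)@[.9988,.0488]; Z=P[...,2]; v=s["pixels"].min(-1)
m=(abs(w)<.05)&(u>.15)&(u<.45)&(abs(Z-.081)<.005)&(v>110); print("lid end u",np.percentile(u[m],[98,100]).round(4))
m=(abs(w)<.03)&(abs(u)<.03)&(Z>.1)&(Z<.16); print("key",m.sum(),np.percentile(u[m],[3,97]).round(4),np.percentile(w[m],[3,97]).round(4),Z[m].max())
o=observe(); print(o["contact_force"],o["position"],abs(o["joint_vel"]).max())
```

```text
lid end u [0.3294 0.3347]
key 74 [-0.0061  0.0043] [-0.0186  0.023 ] 0.1496478279768506
[ 0.05345092  0.22620565 -0.06224988] [ 0.59777105 -0.30228045  0.27278809] 0.002421001817483808
```

View pics/side7.png

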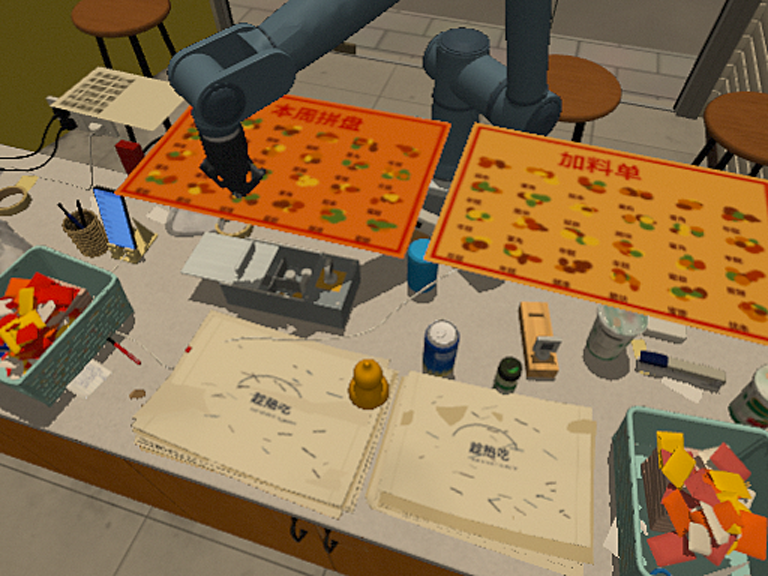

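The lid is open at (230,258) and the key stands in the lock at (326,275). The square key is still in the block at (545,345), the bystanders haven't moved, and the arm touches nothing.

```bash
python3 -c "
from bench import *
print(finish_job())"
```

```text
the job is handed in; nothing more can be done
None
```

The job is handed in at about 20 s of the 58 s: the round key is fully down in the lock and turned to its stop, the lid is open about 99 mm, and the square key and bystanders look unmoved; `finish_job()` gave no verdict.

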